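Lock the gear blank on a two-nest tilting table

TASK

On the sloping two-nest table one nest holds a toothed gear and the other a plain round gear blank, and the black bar handle of the keeper between them stands in its middle notch. Turn the handle towards the blank until it clicks past its detent into the end notch, so that the keeper lies over the blank, then let go. Never click the keeper over to the toothed gear, do not touch the gear or the blank, and leave them and the things around where they are.

Things in the scene. Friction and masses are not known exactly. Their poses are not given: they have to be found in the camera images.
- fixture: Tilting table bolted to the bench: steel base 150 (x) x 210 (y) mm, aluminium plate 136 x 205 mm sloping down to the front (-x) at 30 degrees. Origin: centre of the base's underside; x to the high rear edge, y left, z up. Face normal (-0.5, 0, 0.866). Nest centres on the face: (0.014, +0.064, 0.072) left, (0.014, -0.064, 0.072) right, each with three pins 11 mm high.
- handle (a point): Middle of the black bar handle, the grip point, on the turning axis, 74 mm out from the face. Bar: 70 mm long (point x, the way the keeper points), 14 mm thick (point y: grip across it), 36 mm high (point z = turning axis = outward face normal, 30 degrees from vertical). Under the bar a stem, then the keeper arm, 20 mm wide, top 34 mm from the face.
- keeper_tip (a point): Underside of the keeper arm near its rounded end, 80 mm from the turning axis, 26 mm out from the face; the parts in the nests are 21 mm high, so the keeper passes 5 mm over them.
- latch (a joint): Handle and keeper angle (rad) about the outward normal. 0: middle notch, keeper points up the slope between the nests. Positive: to the left nest (fixture +y), counterclockwise seen from above; negative: right nest. It turns freely to +-0.26, then a spring plunger resists (about 0.3 N m) up to the crest at +-0.62; beyond, it snaps on by itself to +-0.97 or more; stops at +-1.06.
- blank: Plain round steel gear blank without teeth, 60 mm diameter, 13 mm thick, with a 28 mm hub up to 21 mm; loose, lies in the left or right nest. Origin: centre of its underside; z out of the sloping face.
- gear: Steel gear with teeth, 60 mm diameter, 21 mm high with its hub; loose, lies in the other nest. Origin: centre of its underside; z out of the sloping face.
- oil_can: Bystander: small oil can 60 mm wide, 130 mm high, upright left of the table; origin under its centre.
- tape: Bystander: roll of brown masking tape, 100 mm across, 24 mm high, lying left of the vise; origin under its centre.
- pliers: Bystander: pliers 193 mm long, lying on the bench in front of the vise; origin under their centre.
Things that resemble listed ones, but are neither listed nor needed, are in the scene too. What is shaped like the blank but yellow is not meant.

How it is judged:
By the outcome, as a careful person would: the job done as asked, in the order asked, and still so for the second after the job is handed in, with the robot touching nothing.
It also fails if it takes over 32 s, if anything falls off the work surface, if the arm or the gripper's body presses on something with over 40 N, if the wrist force passes 120 N, or if a joint passes its speed limit or range.

ROBOT

A 6-joint arm with a two-finger parallel gripper is mounted at the origin on a cart in front of the work surface, level with it; the furniture and walls round the work are solid. World frame = base frame: x ahead of the robot, y to its left, z up, the work surface at z = 0. Lengths are in mm, angles in degrees, forces in N, time in s.
With the tool pointing down it reaches from about 300 to 850 mm from the base axis. Payload 4.2 kg.
Tool frame: the origin (TCP) lies at the very end of the fingers, on their centre line; the grasp point (between the pads) lies 19 mm behind it; z points along the fingers, y is the line along which they close (so a half turn about z gives the same grasp; the last joint's range is limited). The gripper opens to 91 mm and grips with 3 to 60 N. Pads are 32 mm wide; open, the fingers measure 118 mm over their backs; the gripper's body (76 mm by 178 mm) begins 60 mm behind the grasp point.
Start: joints at [71.047, 18.312, 89.639, -0, 72.044, -1.146], TCP at [175.85, 547.469, 193.276] pointing down, gripper open.
Joint ranges: [-177.97, 177.97], [-48.28, 115.42], [12.27, 149.76], [-77.06, 257.06], [2.81, 150.46], [-146.56, 146.56]. Speed limits (degrees/s): [147.25, 147.25, 180, 180, 180, 180].

INTERFACE

Orientations are given as [roll, pitch, yaw] about the fixed x, y, z axes, in that order (R = Rz(yaw) Ry(pitch) Rx(roll)).
In Python, from workcell import env, grab_frame gives the robot as it stands. The module is installed in compiled form; this text tells all that it offers.
- The arm moves only by the tool move_arm, never from a script. Its argument "plan" is a list of rows, each an object of numbers: "tx", "ty", "tz": the shift along the tool's x, y, z in cm; "wx", "wy", "wz": the turn, a rotation vector about the tool's x, y, z in rad. In form: [{"tx": .., "ty": .., "tz": .., "wx": .., "wy": .., "wz": ..}, ...]. A call has 1 to 12 rows; each row shifts and turns the commanded pose from where the row before left it, along the tool's axes as they then stand; what a row does not reach is not made up. A row lasts 1/12 s, in which the tool goes at most 41.7 mm and 7.16 degrees, less where a joint would pass 70% of its speed; a pose out of reach is approached as far as the arm can. A call is refused whole if a number of a shift passes 4.17 or a number of a turn 0.125, either way. A call with a gripper value outside its range is refused whole. "gripper" is the finger opening in cm, from 0 to 9.12, set as the call begins (left out, the last holds). The fingers move at their own pace and stop on an object; "force" is the grip in N (left out, the last holds). Time passes only in rows, so rows that do not move let the fingers close. It gives the time, the measured TCP pose, the force, the opening and the grip force at its end, in the units of the state.
- env.state(): the state, without advancing time (a new reading comes with each control period).
- grab_frame(name): name is "scene" or "top" or "wrist"; returns a dict with "color" (400x640x3 uint8, red, green, blue), "vfov" (degrees; the focal length in pixels is half the picture's height over the tangent of half this angle, whatever the lens; pixels are square), "cx", "cy" (the principal point, pixels), "view" (4x4, takes a point from world to camera coordinates). Camera axes: x right, y up, looking along -z (the intrinsics and any distortion apply to the point x, -y, -z); pixel columns grow to the right and rows downward; lengths in mm; the calibration is good to about 2 mm. A picture is of the moment at which its call begins. There is no depth.
- env.job_done(): hands the job in; it is judged then, once.
The state is a dict: "time_s": time; "qpos": joint angles; "qvel": joint speeds; "effort": joint torques, N m; "ee_pos": TCP position; "ee_rot": TCP orientation; "force": force on the tool from outside, world axes, zero at the start; "torque": the same for the moment, N m; "gripper_width": finger opening in mm; "gripper_force": force on a finger pad.
Only numpy, scipy, OpenCV 4.12 (cv2) and the standard library are available. Lean on these libraries where they do the work, as an engineer would, in place of code of your own. Each camera call takes 0.05 s, during which the arm holds its last target. There are 200 camera calls.

## Working session

There is one attempt and no reset: what is moved stays moved. The work goes in short steps, Python scripts to look and compute and a tool call to move; the robot and the scene stay as the last step left them, time stands still between calls to the robot, and variables do not carry over. Pictures are saved under pics/ and viewed, at most 10 in all, crops included, and the job is handed in when it is done.

Besides the shell and the picture viewer there is one more tool, called after "Emit:" in YAML: its name, and indented under it one key for each argument. move_arm: Moves the arm, as the interface text tells. Its arguments: {"type":"object","properties":{"plan":{"type":"array","items":{"type":"object","properties":{"tx":{"type":"number"},"ty":{"type":"number"},"tz":{"type":"number"},"wx":{"type":"number"},"wy":{"type":"number"},"wz":{"type":"number"}}}},"gripper":{"type":"number"},"force":{"type":"number"}},"required":["plan"]}

```bash
mkdir -p pics; cat > h.py <<'E'
import numpy as np, cv2, json
from workcell import env, grab_frame
def save(n):
    f=grab_frame(n); cv2.imwrite(f'pics/{n}.png',f['color'][:,:,::-1])
    f={k:(np.array(v).tolist()) for k,v in f.items() if k!='color'}
    json.dump(f,open(f'{n}.json','w')); return f
E
python3 - <<'E'
from h import *
for n in('scene','top'):
    f=save(n); print({k:(np.round(v,3).tolist()) for k,v in f.items()})
s=env.state();print(s['time_s'],s['ee_pos'],s['ee_rot'])
E
```

```text
{'vfov': 56.037, 'cx': 320.63, 'cy': 196.663, 'view': [[0.719, -0.695, -0.005, -396.58], [0.507, 0.519, 0.688, -335.021], [-0.476, -0.497, 0.726, -749.053], [0.0, 0.0, 0.0, 1.0]]}
{'vfov': 44.585, 'cx': 322.354, 'cy': 200.327, 'view': [[-0.021, -1.0, 0.014, -27.368], [0.992, -0.019, 0.121, -559.678], [-0.121, 0.017, 0.993, -1210.26], [0.0, 0.0, 0.0, 1.0]]}
0.1 [175.68406707 546.9864401  192.50771516] [-1.79908461e+02 -2.19128758e-03  1.62192447e+02]
```

View pics/scene.png

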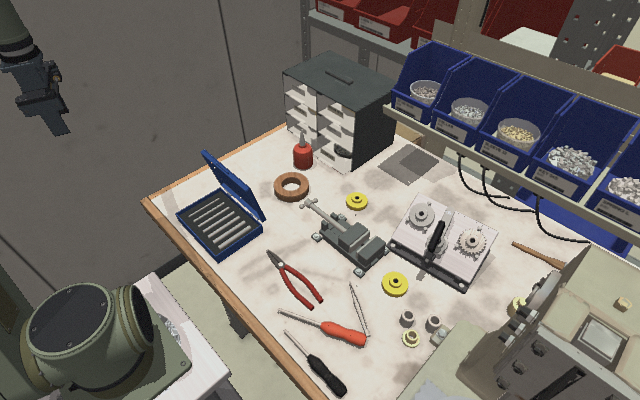

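View pics/top.png

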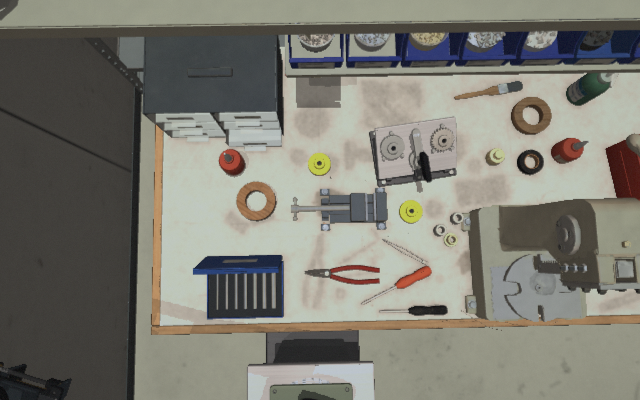

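The scene view shows the table at about (440,240) and the top view at about (415,150), with the handle at about (424,165). I'll enlarge both.

```bash
python3 - <<'E'
import cv2,numpy as np
a=cv2.imread('pics/top.png')[105:200,360:470];b=cv2.imread('pics/scene.png')[185:300,380:505]
a=cv2.resize(a,None,fx=3.6*1.6,fy=3.6*1.6,interpolation=cv2.INTER_CUBIC)
b=cv2.resize(b,None,fx=5,fy=5,interpolation=cv2.INTER_CUBIC)
cv2.imwrite('pics/a.png',a);cv2.imwrite('pics/b.png',b);print(a.shape,b.shape)
E
```

```text
(547, 634, 3) (575, 625, 3)
```

View pics/a.png

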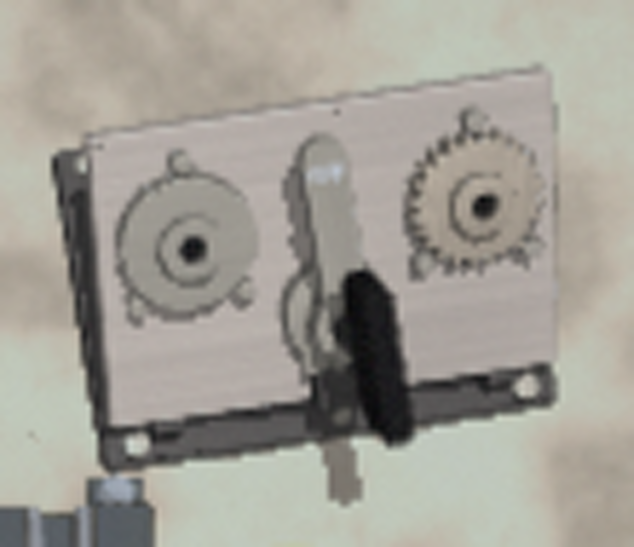

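View pics/b.png

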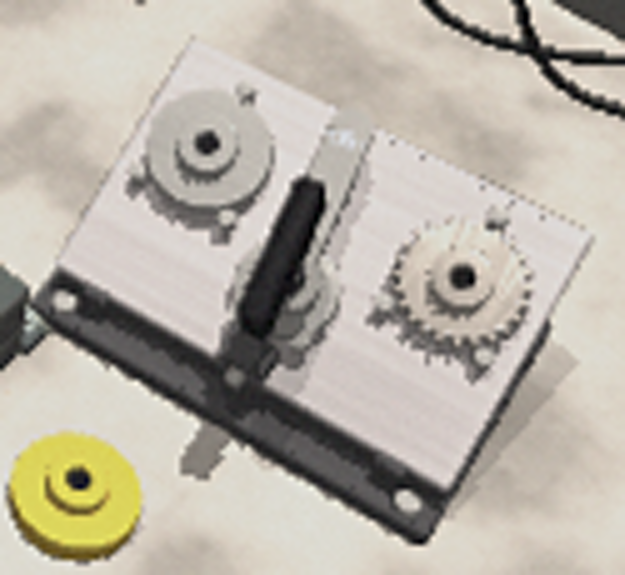

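The plain grey blank is in the left nest, with its bore at about (193,249) in crop a. The toothed gear is on the right at (485,206), so the turn is positive (counterclockwise). The bar's middle is at about (379,357) in crop a and (284,258) in crop b. Next I'll fit the fixture pose.

```bash
cat > fit.py <<'E'
from h import *
from scipy.optimize import least_squares
F={n:json.load(open(n+'.json')) for n in('top','scene')}
def proj(n,P):
    f=F[n];V=np.array(f['view']);p=V[:3,:3]@P+V[:3,3];fl=200/np.tan(np.radians(f['vfov']/2))
    return np.array([f['cx']+fl*p[0]/-p[2],f['cy']-fl*p[1]/-p[2]])
nrm=np.array([-.5,0,3**.5/2]);up=np.array([3**.5/2,0,.5])
L=np.array([14,64,72.])+21*nrm;R=np.array([14,-64,72.])+21*nrm
def c(p,n): return (np.array(p)+.5)/(5.76 if n=='top' else 5)-.5+((360,105) if n=='top' else (380,185))
M=lambda s:np.array([14,0,72.])+s*up+74*nrm
obs=[('top','L',(193,249)),('top','R',(485,206)),('scene','L',(207,144)),('scene','R',(462,277)),('top','M',(379,357)),('scene','M',(284,258))]
def W(q,P):
    a=q[2];return np.array([[np.cos(a),-np.sin(a),0],[np.sin(a),np.cos(a),0],[0,0,1]])@P+[q[0],q[1],0]
def res(q):
    return np.concatenate([proj(n,W(q,{'L':L,'R':R,'M':M(q[3])}[k]))-c(p,n) for n,k,p in obs])
if __name__=='__main__':
    r=least_squares(res,[650,-200,0.1,-40]);q=r.x
    print(q,np.degrees(q[2]),r.fun.round(1))
    np.save('q.npy',q)
    m=W(q,M(q[3]));print('handle',m)
    for s in(-35,35): print(s,[(n,(proj(n,W(q,M(q[3])+s*up+18*nrm))-((360,105) if n=='top' else (380,185)))*(5.76 if n=='top' else 5)) for n in F])
    a=q[2];Rz=np.array([[np.cos(a),-np.sin(a),0],[np.sin(a),np.cos(a),0],[0,0,1]])
    z=-Rz@nrm
    print('normal',-z,'up',Rz@up)
E
python3 fit.py
```

```text
[ 6.84158430e+02 -2.79065783e+02  1.33730938e-01 -4.05305808e+01] 7.662218363334153 [-0.2  0.2 -0.1  0.   0.1  0.1  0.4  0.1 -0.3 -0.2 -0.1  0.1]
handle [ 626.57667732 -286.81248094  115.82058948]
-35 [('top', array([390.83916754, 446.17034022])), ('scene', array([238.68823291, 317.29948413]))]
35 [('top', array([383.74525617, 287.40651948])), ('scene', array([320.85862784, 178.40185787]))]
normal [-0.49553567 -0.06666634  0.8660254 ] up [0.85829295 0.1154695  0.5       ]
```

Emit:
move_arm:
  plan:
    - {"tx": -3.3,"ty": -1.98,"tz": -0.5}
    - {"tx": -3.3,"ty": -1.98,"tz": -0.5}
    - {"tx": -3.3,"ty": -1.98,"tz": -0.5}
    - {"tx": -3.3,"ty": -1.98,"tz": -0.5}
    - {"tx": -3.3,"ty": -1.98,"tz": -0.5}
    - {"tx": -3.3,"ty": -1.98,"tz": -0.5}
    - {"tx": -3.3,"ty": -1.98,"tz": -0.5}
    - {"tx": -3.3,"ty": -1.98,"tz": -0.5}
    - {"tx": -3.3,"ty": -1.98,"tz": -0.5}
    - {"tx": -3.3,"ty": -1.98,"tz": -0.5}
    - {"tx": -3.3,"ty": -1.98,"tz": -0.5}
    - {"tx": -3.3,"ty": -1.98,"tz": -0.5}
  gripper: 6

```text
schema error: expected keys tx, ty, tz, wx, wy, wz
```

```bash
cat >> h.py <<'E'
from scipy.spatial.transform import Rotation as Ro
def rel(P,Rt=None):
    s=env.state();R=Ro.from_euler('xyz',s['ee_rot'],degrees=True)
    print('t',s['time_s'],'q',np.round(s['qpos'],1),'pos',np.round(s['ee_pos'],1),'F',np.round(s['force'],1))
    print('shift cm',np.round(R.inv().apply(np.array(P)-s['ee_pos'])/10,2))
    if Rt is not None: print('rotvec',np.round((R.inv()*Ro.from_matrix(Rt)).as_rotvec(),3))
def tgt():
    q=np.load('q.npy');a=q[2]
    n=np.array([-.5*np.cos(a),-.5*np.sin(a),.75**.5]);fy=np.array([-np.sin(a),np.cos(a),0]);u=np.cross(fy,n)
    return n,fy,u,np.column_stack([u,-fy,-n])
E
python3 - <<'E'
from h import *; from fit import proj,F
rel([597,-291,230])
# machine: ray through top (470,207) at heights, projected to scene; keeper check
f=F['top'];V=np.array(f['view']);fl=200/np.tan(np.radians(f['vfov']/2))
C=-V[:3,:3].T@V[:3,3]
for px in((470,207),(484,207)):
    d=V[:3,:3].T@np.array([(px[0]-f['cx'])/fl,-(px[1]-f['cy'])/fl,-1])
    for h in(0,60,120,180,240):
        P=C+d*(h-C[2])/d[2];print(px,P.round(),proj('scene',P).round())
n,fy,u,_=tgt();from fit import W,M;q=np.load('q.npy');m=W(q,M(q[3]))
for r in(0,60,80,90):print(r,(proj('top',m+u*r-40*n)-(360,105))*5.76)
E
```

```text
t 0.1 q [71.  18.3 89.7  0.  72.  -1.1] pos [175.7 547.  192.5] F [-0.  -1.   0.3]
shift cm [-65.74 -66.9   -3.64]
(470, 207) [ 538. -427.    0.] [457. 331.]
(470, 207) [ 532. -408.   60.] [454. 314.]
(470, 207) [ 526. -388.  120.] [452. 295.]
(470, 207) [ 520. -369.  180.] [449. 273.]
(470, 207) [ 513. -350.  240.] [446. 250.]
(484, 207) [ 537. -464.    0.] [472. 344.]
(484, 207) [ 531. -443.   60.] [470. 326.]
(484, 207) [ 525. -422.  120.] [467. 307.]
(484, 207) [ 519. -401.  180.] [464. 285.]
(484, 207) [ 513. -380.  240.] [461. 261.]
0 [348.77168038 323.90306187]
60 [342.07615136 190.35535048]
80 [339.78470275 144.650565  ]
90 [338.62746548 121.56853696]
```

Emit:
move_arm:
  plan:
    - {"tx": -3.3,"ty": -1.98,"tz": -0.5,"wx": 0,"wy": 0,"wz": 0}
    - {"tx": -3.3,"ty": -1.98,"tz": -0.5,"wx": 0,"wy": 0,"wz": 0}
    - {"tx": -3.3,"ty": -1.98,"tz": -0.5,"wx": 0,"wy": 0,"wz": 0}
    - {"tx": -3.3,"ty": -1.98,"tz": -0.5,"wx": 0,"wy": 0,"wz": 0}
    - {"tx": -3.3,"ty": -1.98,"tz": -0.5,"wx": 0,"wy": 0,"wz": 0}
    - {"tx": -3.3,"ty": -1.98,"tz": -0.5,"wx": 0,"wy": 0,"wz": 0}
    - {"tx": -3.3,"ty": -1.98,"tz": -0.5,"wx": 0,"wy": 0,"wz": 0}
    - {"tx": -3.3,"ty": -1.98,"tz": -0.5,"wx": 0,"wy": 0,"wz": 0}
    - {"tx": -3.3,"ty": -1.98,"tz": -0.5,"wx": 0,"wy": 0,"wz": 0}
    - {"tx": -3.3,"ty": -1.98,"tz": -0.5,"wx": 0,"wy": 0,"wz": 0}
    - {"tx": -3.3,"ty": -1.98,"tz": -0.5,"wx": 0,"wy": 0,"wz": 0}
    - {"tx": -3.3,"ty": -1.98,"tz": -0.5,"wx": 0,"wy": 0,"wz": 0}
  gripper: 6

```text
time_s: 1.1
ee_pos: [480.9, 198.4, 253.2]
ee_rot: [-180.0, -0.0, 162.2]
force: [0.4, 1.6, 1.0]
gripper_width: 60.2
gripper_force: 0.0
```

Emit:
move_arm:
  plan:
    - {"tx": -2.1,"ty": -3.5,"tz": 0.1,"wx": 0,"wy": 0,"wz": 0}
    - {"tx": -2.1,"ty": -3.5,"tz": 0.1,"wx": 0,"wy": 0,"wz": 0}
    - {"tx": -2.1,"ty": -3.5,"tz": 0.1,"wx": 0,"wy": 0,"wz": 0}
    - {"tx": -2.1,"ty": -3.5,"tz": 0.1,"wx": 0,"wy": 0,"wz": 0}
    - {"tx": -2.1,"ty": -3.5,"tz": 0.1,"wx": 0,"wy": 0,"wz": 0}
    - {"tx": -2.1,"ty": -3.5,"tz": 0.1,"wx": 0,"wy": 0,"wz": 0}
    - {"tx": -2.1,"ty": -3.5,"tz": 0.1,"wx": 0,"wy": 0,"wz": 0}
    - {"tx": -2.1,"ty": -3.5,"tz": 0.1,"wx": 0,"wy": 0,"wz": 0}
    - {"tx": -2.1,"ty": -3.5,"tz": 0.1,"wx": 0,"wy": 0,"wz": 0}
    - {"tx": -2.1,"ty": -3.5,"tz": 0.1,"wx": 0,"wy": 0,"wz": 0}
    - {"tx": -2.1,"ty": -3.5,"tz": 0.1,"wx": 0,"wy": 0,"wz": 0}

```text
time_s: 2.02
ee_pos: [582.2, -239.0, 241.7]
ee_rot: [180.0, -0.1, 162.2]
force: [1.1, 1.2, -0.7]
gripper_width: 59.9
gripper_force: 0.0
```

```bash
python3 - <<'E'
from h import *
rel([597,-291,230],tgt()[3])
E
```

```text
t 2.0167 q [-23.4  22.   77.1   0.   80.9 -95.6] pos [ 582.2 -239.   241.7] F [ 1.1  1.2 -0.7]
shift cm [-3.   -4.5   1.16]
rotvec [-0.702  0.158  2.615]
```

Emit:
move_arm:
  plan:
    - {"tx": -2.1,"ty": -3.2,"tz": 0.6,"wx": 0,"wy": 0,"wz": 0.117}
    - {"tx": 0,"ty": 0,"tz": 0,"wx": 0,"wy": 0,"wz": 0.117}
    - {"tx": 0,"ty": 0,"tz": 0,"wx": 0,"wy": 0,"wz": 0.117}
    - {"tx": 0,"ty": 0,"tz": 0,"wx": 0,"wy": 0,"wz": 0.117}
    - {"tx": 0,"ty": 0,"tz": 0,"wx": 0,"wy": 0,"wz": 0.117}
    - {"tx": 0,"ty": 0,"tz": 0,"wx": 0,"wy": 0,"wz": 0.117}
    - {"tx": 0,"ty": 0,"tz": 0,"wx": 0,"wy": 0,"wz": 0.117}
    - {"tx": 0,"ty": 0,"tz": 0,"wx": 0,"wy": 0,"wz": 0.117}
    - {"tx": 0,"ty": 0,"tz": 0,"wx": 0,"wy": 0,"wz": 0.117}
    - {"tx": 0,"ty": 0,"tz": 0,"wx": 0,"wy": 0,"wz": 0.117}
    - {"tx": 0,"ty": 0,"tz": 0,"wx": 0,"wy": 0,"wz": 0.117}
    - {"tx": 0,"ty": 0,"tz": 0,"wx": 0,"wy": 0,"wz": 0.117}

```text
time_s: 3.02
ee_pos: [592.4, -273.8, 235.6]
ee_rot: [-179.9, -0.0, 81.4]
force: [0.2, -0.0, -0.3]
gripper_width: 60.1
gripper_force: 0.0
```

Emit:
move_arm:
  plan:
    - {"tx": 0,"ty": 0,"tz": 0,"wx": 0,"wy": 0,"wz": 0.117}
    - {"tx": 0,"ty": 0,"tz": 0,"wx": 0,"wy": 0,"wz": 0.117}
    - {"tx": 0,"ty": 0,"tz": 0,"wx": 0,"wy": 0,"wz": 0.117}
    - {"tx": 0,"ty": 0,"tz": 0,"wx": 0,"wy": 0,"wz": 0.117}
    - {"tx": 0,"ty": 0,"tz": 0,"wx": 0,"wy": 0,"wz": 0.117}
    - {"tx": 0,"ty": 0,"tz": 0,"wx": 0,"wy": 0,"wz": 0.117}
    - {"tx": 0,"ty": 0,"tz": 0,"wx": 0,"wy": 0,"wz": 0.117}
    - {"tx": 0,"ty": 0,"tz": 0,"wx": 0,"wy": 0,"wz": 0.117}
    - {"tx": 0,"ty": 0,"tz": 0,"wx": 0,"wy": 0,"wz": 0.117}
    - {"tx": 0,"ty": 0,"tz": 0,"wx": 0,"wy": 0,"wz": 0.117}
    - {"tx": 0,"ty": 0,"tz": 0,"wx": 0,"wy": 0,"wz": 0.117}

```text
time_s: 3.93
ee_pos: [592.4, -273.8, 235.5]
ee_rot: [-180.0, 0.1, 7.7]
force: [0.2, -0.8, -0.0]
gripper_width: 60.0
gripper_force: 0.0
```

Emit:
move_arm:
  plan:
    - {"tx": 0,"ty": 0,"tz": 0,"wx": 0,"wy": 0.105,"wz": 0}
    - {"tx": 0,"ty": 0,"tz": 0,"wx": 0,"wy": 0.105,"wz": 0}
    - {"tx": 0,"ty": 0,"tz": 0,"wx": 0,"wy": 0.105,"wz": 0}
    - {"tx": 0,"ty": 0,"tz": 0,"wx": 0,"wy": 0.105,"wz": 0}
    - {"tx": 0,"ty": 0,"tz": 0,"wx": 0,"wy": 0.105,"wz": 0}

```text
time_s: 4.35
ee_pos: [592.4, -274.1, 236.9]
ee_rot: [179.9, -30.4, 8.0]
force: [-0.4, 1.2, -0.5]
gripper_width: 60.2
gripper_force: 0.0
```

```bash
python3 - <<'E'
from h import *; from fit import W,M
n,fy,u,R=tgt();q=np.load('q.npy');m=W(q,M(q[3]))
rel(m+60*n,R)
f=save('wrist');print({k:(np.round(v,3).tolist()) for k,v in f.items()})
F={'wrist':f};import fit;fit.F['wrist']=f
for th in(0,.15):
  d=np.cos(th)*u+np.sin(th)*fy
  for s in(-35,35):print(th,s,fit.proj('wrist',m+18*n+s*d).round())
E
```

```text
t 4.35 q [-37.1  12.7  98.4  27.8  49.9  30.4] pos [ 592.4 -274.1  236.9] F [-0.4  1.2 -0.5]
shift cm [-3.31  1.7   6.07]
rotvec [-0.001 -0.007  0.005]
{'vfov': 60.95, 'cx': 320.338, 'cy': 197.759, 'view': [[0.139, -0.99, 0.002, -354.504], [0.95, 0.134, 0.281, -611.342], [-0.278, -0.037, 0.96, -273.291], [0.0, 0.0, 0.0, 1.0]]}
0 -35 [338. 262.]
0 35 [340. 189.]
0.15 -35 [344. 262.]
0.15 35 [334. 189.]
```

View pics/wrist.png

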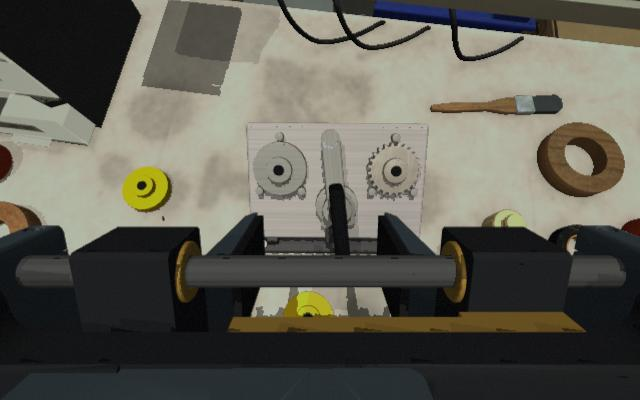

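The wrist view confirms the layout: blank bore at (279,170), gear at (396,170). The bar's upper end is at (335,185) and the keeper tip at (331,132), so the handle stands at about +0.12 rad. I'll align to that and descend.

Emit:
move_arm:
  plan:
    - {"tx": -1.65,"ty": 0.85,"tz": 2.0,"wx": 0,"wy": 0,"wz": 0}
    - {"tx": -1.65,"ty": 0.85,"tz": 2.0,"wx": 0,"wy": 0,"wz": 0}
    - {"tx": 0,"ty": 0,"tz": 2.0,"wx": 0,"wy": -0.007,"wz": -0.11}
    - {"tx": 0,"ty": 0,"tz": 0,"wx": 0,"wy": 0,"wz": 0}

```text
time_s: 4.73
ee_pos: [595.2, -289.4, 163.1]
ee_rot: [176.8, -29.1, 15.2]
force: [-0.5, 0.7, 0.3]
gripper_width: 60.1
gripper_force: 0.0
```

```bash
python3 - <<'E'
from h import *; from fit import W,M
n,fy,u,R=tgt();q=np.load('q.npy');m=W(q,M(q[3]))
rel(m-16*n,R)
E
```

```text
t 4.7333 q [-38.   17.6 102.4  31.2  43.3  17.8] pos [ 595.2 -289.4  163.1] F [-0.5  0.7  0.3]
shift cm [0.42 0.27 7.26]
rotvec [-0.009  0.012  0.114]
```

Emit:
move_arm:
  plan:
    - {"tx": 0.4,"ty": 0.25,"tz": 1.2,"wx": -0.009,"wy": 0.012,"wz": 0}
    - {"tx": 0,"ty": 0,"tz": 1.5,"wx": 0,"wy": 0,"wz": 0}
    - {"tx": 0,"ty": 0,"tz": 1.5,"wx": 0,"wy": 0,"wz": 0}
    - {"tx": 0,"ty": 0,"tz": 1.5,"wx": 0,"wy": 0,"wz": 0}
    - {"tx": 0,"ty": 0,"tz": 1.2,"wx": 0,"wy": 0,"wz": 0}
    - {"tx": 0,"ty": 0,"tz": 0,"wx": 0,"wy": 0,"wz": 0}
    - {"tx": 0,"ty": 0,"tz": 0,"wx": 0,"wy": 0,"wz": 0}

```text
time_s: 5.32
ee_pos: [635.3, -287.3, 110.3]
ee_rot: [175.9, -30.2, 15.3]
force: [-1.3, -0.0, 0.4]
gripper_width: 60.0
gripper_force: 0.0
```

```bash
python3 - <<'E'
from h import *; from fit import W,M
n,fy,u,R=tgt();q=np.load('q.npy');m=W(q,M(q[3]))
rel(m-16*n,R)
f=save('wrist');cv2.imwrite('pics/w2.png',cv2.imread('pics/wrist.png'))
E
```

```text
t 5.3167 q [-35.4  22.9 103.4  35.9  35.8  14.2] pos [ 635.3 -287.3  110.3] F [-1.3 -0.   0.4]
shift cm [-0.45 -0.22  0.69]
rotvec [ 0.004 -0.007  0.115]
```

View pics/w2.png

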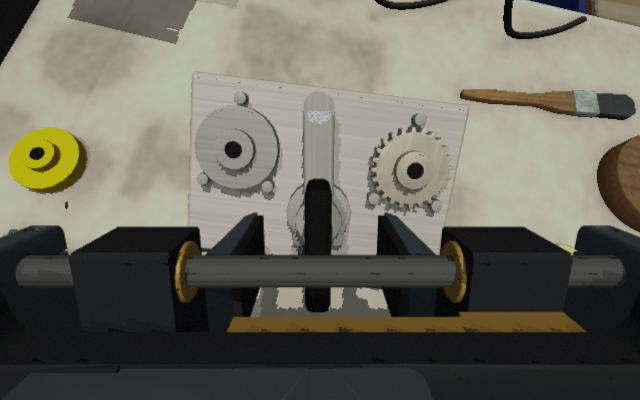

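The bar (column 318) is centred between the fingers and aligned with the tool. I'll make a small correction and then close.

Emit:
move_arm:
  plan:
    - {"tx": -0.4,"ty": -0.15,"tz": 0.6,"wx": 0,"wy": 0,"wz": 0}
    - {"tx": 0,"ty": 0,"tz": 0,"wx": 0,"wy": 0,"wz": 0}
    - {"tx": 0,"ty": 0,"tz": 0,"wx": 0,"wy": 0,"wz": 0}

```text
time_s: 5.62
ee_pos: [633.9, -286.7, 103.0]
ee_rot: [175.9, -30.2, 15.3]
force: [0.2, 0.1, -0.0]
gripper_width: 60.2
gripper_force: 0.0
```

Emit:
move_arm:
  plan:
    - {"tx": 0,"ty": 0,"tz": 0,"wx": 0,"wy": 0,"wz": 0}
    - {"tx": 0,"ty": 0,"tz": 0,"wx": 0,"wy": 0,"wz": 0}
    - {"tx": 0,"ty": 0,"tz": 0,"wx": 0,"wy": 0,"wz": 0}
    - {"tx": 0,"ty": 0,"tz": 0,"wx": 0,"wy": 0,"wz": 0}
    - {"tx": 0,"ty": 0,"tz": 0,"wx": 0,"wy": 0,"wz": 0}
    - {"tx": 0,"ty": 0,"tz": 0,"wx": 0,"wy": 0,"wz": 0}
    - {"tx": 0,"ty": 0,"tz": 0,"wx": 0,"wy": 0,"wz": 0}
    - {"tx": 0,"ty": 0,"tz": 0,"wx": 0,"wy": 0,"wz": 0}
  gripper: 0.8
  force: 30

```text
time_s: 6.28
ee_pos: [634.2, -286.5, 103.0]
ee_rot: [175.9, -30.2, 15.3]
force: [-0.3, -0.6, 0.4]
gripper_width: 13.6
gripper_force: 30.0
```

```bash
python3 - <<'E'
from h import *; from fit import W,M
n,fy,u,R=tgt();q=np.load('q.npy');m=W(q,M(q[3]))
rel(m-16*n,R); print(env.state()['torque'])
E
```

```text
t 6.2833 q [-35.4  23.3 104.1  36.8  34.9  13.1] pos [ 634.2 -286.5  103. ] F [-0.3 -0.6  0.4]
shift cm [-0.01 -0.08  0.11]
rotvec [ 0.005 -0.007  0.115]
[0.00553978 0.52910163 0.06737367]
```

Emit:
move_arm:
  plan:
    - {"tx": 0,"ty": 0,"tz": 0,"wx": 0,"wy": 0,"wz": -0.08}
    - {"tx": 0,"ty": 0,"tz": 0,"wx": 0,"wy": 0,"wz": -0.08}
    - {"tx": 0,"ty": 0,"tz": 0,"wx": 0,"wy": 0,"wz": -0.08}
    - {"tx": 0,"ty": 0,"tz": 0,"wx": 0,"wy": 0,"wz": -0.08}

```text
time_s: 6.62
ee_pos: [634.4, -286.5, 103.1]
ee_rot: [165.8, -27.2, 36.1]
force: [0.5, 0.1, 0.5]
gripper_width: 13.8
gripper_force: 30.0
```

```bash
python3 - <<'E'
from h import *; from fit import W,M
n,fy,u,R=tgt();q=np.load('q.npy');m=W(q,M(q[3]))
rel(m-16*n,R); print(env.state()['torque'])
E
```

```text
t 6.6167 q [-35.4  23.3 104.1  36.8  34.9  -5.4] pos [ 634.4 -286.5  103.1] F [0.5 0.1 0.5]
shift cm [ 0.   -0.08  0.11]
rotvec [ 0.006 -0.007  0.438]
[ 0.12461848  0.43003848 -0.16760543]
```

Going well: forces stay low and the spring torque shows. Continuing to about 0.99 rad.

Emit:
move_arm:
  plan:
    - {"tx": 0,"ty": 0,"tz": 0,"wx": 0,"wy": 0,"wz": -0.09}
    - {"tx": 0,"ty": 0,"tz": 0,"wx": 0,"wy": 0,"wz": -0.09}
    - {"tx": 0,"ty": 0,"tz": 0,"wx": 0,"wy": 0,"wz": -0.09}
    - {"tx": 0,"ty": 0,"tz": 0,"wx": 0,"wy": 0,"wz": -0.09}
    - {"tx": 0,"ty": 0,"tz": 0,"wx": 0,"wy": 0,"wz": -0.09}
    - {"tx": 0,"ty": 0,"tz": 0,"wx": 0,"wy": 0,"wz": -0.1}
    - {"tx": 0,"ty": 0,"tz": 0,"wx": 0,"wy": 0,"wz": 0}
    - {"tx": 0,"ty": 0,"tz": 0,"wx": 0,"wy": 0,"wz": 0}

```text
time_s: 7.28
ee_pos: [634.3, -286.6, 103.0]
ee_rot: [153.8, -16.1, 67.7]
force: [0.9, 0.0, 0.1]
gripper_width: 13.5
gripper_force: 30.0
```

```bash
python3 - <<'E'
from h import *; from fit import W,M
n,fy,u,R=tgt();q=np.load('q.npy');m=W(q,M(q[3]))
rel(m-16*n,R); print(env.state()['torque'])
E
```

```text
t 7.2833 q [-35.4  23.3 104.1  36.8  34.9 -36.6] pos [ 634.3 -286.6  103. ] F [0.9 0.  0.1]
shift cm [ 0.05 -0.07  0.11]
rotvec [ 0.008 -0.005  0.983]
[0.13599882 0.35173571 0.18211771]
```

Emit:
move_arm:
  plan:
    - {"tx": 0,"ty": 0,"tz": 0,"wx": 0,"wy": 0,"wz": 0}
    - {"tx": 0,"ty": 0,"tz": 0,"wx": 0,"wy": 0,"wz": 0}
    - {"tx": 0,"ty": 0,"tz": 0,"wx": 0,"wy": 0,"wz": 0}
    - {"tx": 0,"ty": 0,"tz": 0,"wx": 0,"wy": 0,"wz": 0}
    - {"tx": 0,"ty": 0,"tz": 0,"wx": 0,"wy": 0,"wz": 0}
    - {"tx": 0,"ty": 0,"tz": 0,"wx": 0,"wy": 0,"wz": 0}
  gripper: 5

```text
time_s: 7.78
ee_pos: [634.3, -286.8, 103.0]
ee_rot: [153.8, -16.0, 67.8]
force: [-0.7, 0.2, -0.5]
gripper_width: 48.9
gripper_force: 0.0
```

Emit:
move_arm:
  plan:
    - {"tx": 0,"ty": 0,"tz": -1,"wx": 0,"wy": 0,"wz": 0}
    - {"tx": 0,"ty": 0,"tz": -2,"wx": 0,"wy": 0,"wz": 0}
    - {"tx": 0,"ty": 0,"tz": -2,"wx": 0,"wy": 0,"wz": 0}
    - {"tx": 0,"ty": 0,"tz": -2,"wx": 0,"wy": 0,"wz": 0}
    - {"tx": 0,"ty": 0,"tz": -2,"wx": 0,"wy": 0,"wz": 0}
    - {"tx": 0,"ty": 0,"tz": -2,"wx": 0,"wy": 0,"wz": 0}
    - {"tx": 0,"ty": 0,"tz": 0,"wx": 0,"wy": 0,"wz": 0}
    - {"tx": 0,"ty": 0,"tz": 0,"wx": 0,"wy": 0,"wz": 0}

```text
time_s: 8.45
ee_pos: [579.0, -294.2, 199.4]
ee_rot: [153.6, -16.0, 67.8]
force: [0.1, 0.6, -0.4]
gripper_width: 49.8
gripper_force: 0.0
```

```bash
python3 - <<'E'
from h import *
save('wrist');cv2.imwrite('pics/w3.png',cv2.imread('pics/wrist.png'))
E
```

```text
(no output)
```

View pics/w3.png

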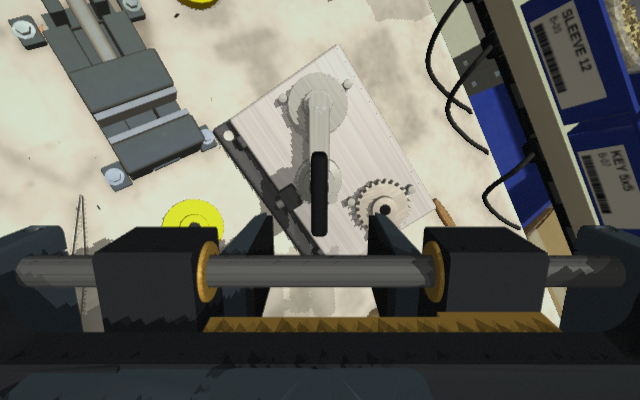

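The keeper, with its tip at (318,75), lies over the blank. The bar is upright in the tool view, so it stands at about 0.98 rad, past the 0.97 snap point. The gear at (385,205) has not been disturbed, and the gripper is clear of the handle.

```bash
python3 -c "
from workcell import env; print(env.job_done())"
```

```text
the job is handed in; nothing more can be done
None
```

The handle is turned towards the blank (left nest) to about 0.98 rad, past its detent into the end notch. The keeper lies over the blank, the gripper has let go and backed clear, and the job was handed in at about 8.5 s.

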